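# Settle the rocking paper weight on the wrapping papers

## Task

The marble paper weight has been left rocking on its rounded back. Stop it with the gripper where it lies, stand it on one end on the table and let go of it, then take it again and lay it gently, cork-faced flat side down, in the middle of the stack of red wrapping papers, lengthwise along the stack. Do not drop it or let it tumble, and leave the other things on the table where they are.

Things in the scene. Friction and masses are not known exactly. Their poses are not given: they have to be found in the camera images.
- weight_mid (a point): middle of the paper weight, a loose white-marble block 96 mm long, 48 wide, 36 high, 0.28 to 0.52 kg. One broad face is flat, faced with tan cork; the opposite one is a rounded back; this point lies 18 mm from both. x along the length, y across the width, z from cork to rounded back. Its ends are flat: it stands steadily on either. At the start it lies cork up, rocking about its length.
- weight_cork (a point): centre of the weight's cork face (same axes). The two long sides are flat, parallel, 48 mm apart and run from the cork face 22 mm towards the rounded back: gripping them stops the rocking and squares the block
- weight_back (a point): crown of the weight's rounded back, 36 mm from the cork face (same axes): an arc of 28 mm radius across the width, the same all along. The block starts on it, tilted 0.5 rad, and rocks to and fro by itself, nearly two swings a second, dying away over some ten seconds
- stack_top (a point): centre of the top face of the stack of red wrapping papers, 40 mm above the table: a firm fixed block 150 mm long (x axis) by 100 mm wide (y axis), on a 6 mm light-wood board 170 mm by 120 mm; z is up.
- packet_a: red wrapped packet, loose bystander, 72 x 36 x 24 mm; origin at the centre of its underside, x along its length
- packet_b: a second such packet, loose bystander, 72 x 36 x 24 mm; origin at the centre of its underside, x along its length
- cup: white and red paper cup with a paste brush sticking out, loose bystander, 80 mm across, 86 mm high, brush to 155 mm; origin at the centre of its underside
- scraper: bench scraper lying flat, loose bystander, steel blade with a wooden grip, about 100 mm (x) by 120 mm (y), 22 mm high; origin on the table under its blade
- mould: wooden cake mould, loose bystander, 170 x 75 x 28 mm with a 60 mm round handle at +x; origin at the centre of its underside
- jar: amber glass jar with steel lid, loose bystander, 68 mm across, 100 mm high; origin at the centre of its underside
- cake: pressed pale cake, loose bystander, 85 x 60 x 26 mm; origin at the centre of its underside
Not all that is in view belongs to the job. Of the things like the part that bears stack_top, leave any that is grey or purple; of the rest the larger one is meant.

How it is judged:
On the way, in this order (a step that is already met when the one before it is completed fails the run):
1. the gripper holds the weight still where it lay rocking, dome down (contact force between the fingers and weight above 0.5 N and angular speed of weight below 0.5 rad/s and height (world z) of weight_mid below 0.045 m and angle between weight_mid's own z axis and vertical above 2.64 rad), for 0.1 s.
2. the weight stands on one end on the table, still and let go ((angle between weight_mid's own x axis and vertical below 0.12 rad or angle between weight_mid's own x axis and vertical above 3.0216 rad) and height (world z) of weight_mid below 0.053 m and contact force between the fingers and weight below 0.05 N and linear speed of weight below 0.02 m/s and angular speed of weight below 0.2 rad/s), for 0.3 s.
At the end, for the whole second after the job is handed in: the weight rests, released and still, cork face down (within 0.08 rad) on the stack of red papers, its middle within 20 mm of the stack's middle, its length within 0.17 rad of the stack's long side; bystanders within 20 mm of where they were (angle between weight_mid's own z axis and vertical below 0.08 rad and horizontal distance between weight_mid and stack_top below 0.02 m and z of weight_mid in the frame of stack_top between 0.013 and 0.023 m and angle between the x axis of weight_mid and the x axis of stack_top, either way round below 0.17 rad and linear speed of weight below 0.01 m/s and angular speed of weight below 0.1 rad/s); the robot touches nothing.
It fails at once if a bystander is pushed more than 20 mm from its place (distance of any of packet_a, packet_b, cup, scraper, mould, jar, cake from where it was at the start of the episode above 0.02 m).
It fails at once if the weight tumbles (turns faster than 7 rad/s) (angular speed of weight above 7 rad/s).
It fails at once if the weight is dropped or banged on the table or the papers (over 70 N) (contact force between weight and stack above 70 N or contact force between weight and table above 70 N).
It also fails if it takes over 61 s, if anything falls off the work surface, if the arm or the gripper's body presses on something with over 40 N, if the wrist force passes 120 N, or if a joint passes its speed limit or range.

## Robot

A 6-joint arm with a two-finger parallel gripper is mounted at the origin on the work surface. World frame = base frame: x ahead of the robot, y to its left, z up, the work surface at z = 0. Lengths are in m, angles in rad, forces in N, time in s.
With the tool pointing down it reaches from about 0.35 to 0.875 m from the base axis. Payload 4.2 kg.
Tool frame: the origin (TCP) lies on the mounting face of the last link; the fingertips stand 173 mm ahead of it and the grasp point (between the pads) lies 155 mm ahead of it; z points along the fingers, y is the direction in which the jaws open and shut (so a half turn about z gives the same grasp; the last joint's range is limited). The gripper opens to 85 mm and grips with 20 to 120 N. Pads are 22 mm wide; open, the fingers measure 114 mm over their backs; the gripper's body (76 mm by 85 mm) begins 54 mm behind the grasp point. The pads swing forward as they close: fully open they stand 13 mm farther back than shut.
Start: joints at [-0.974, 0.385, 0.008, 0, -1.194, -0.259], TCP at [0.207, -0.59, 0.405] pointing down, gripper open.
Joint ranges: [-3.14, 3.14], [-1.21, 2.06], [-1.07, 1.41], [-3.16, 2.05], [-2.99, -0.16], [-3.1, 3.1]. Speed limits (rad/s): [2.79, 2.79, 3.14, 3.14, 3.14, 3.14].

## Interface

Orientations are given as [roll, pitch, yaw] about the fixed x, y, z axes, in that order (R = Rz(yaw) Ry(pitch) Rx(roll)).
In Python, from bench import sensors, imaging, robot gives the robot as it stands.
- The arm moves only by the tool drive_tool, never from a script. Its argument "series" is a list of rows, each an object with "claw": the closure, from 0 (fully open) to 1 (shut); "travel": the shift along the tool's x, y, z in cm, a list of three; "twist": the turn about the tool's z in rad. A call has 1 to 12 rows; each row is the pose to reach, as a shift and turn from the pose commanded when the call began, along the tool's axes at that moment; what a row does not reach only later rows make up. A row lasts 1/12 s, in which the tool goes at most 41.7 mm and 7.16 degrees, less where a joint would pass 70% of its speed; a pose out of reach is approached as far as the arm can. A call with a gripper value outside its range is refused whole. The fingers move at their own pace and stop on an object; "grip_force" is the grip in N (left out, the last holds). Time passes only in rows, so rows that repeat a pose let the fingers close. It gives the time, the measured TCP pose, the force and the opening at its end, in the units of the state.
- sensors.state(): the state, without advancing time (a new reading comes with each control period).
- imaging.snapshot(name): name is "scene" or "top" or "wrist"; returns a dict with "pixels" (400x640x3 uint8, red, green, blue), "camera_matrix" (3x3 intrinsics, pixels), "dist" ([k1, k2, p1, p2, k3] as OpenCV has them; the pictures are not rectified), "R" (3x3) and "t" (3): a world point X has camera coordinates R X + t; the wrist camera has in their place "tool_from_camera" (4x4, takes a point from camera to tool coordinates, whose origin is the TCP and whose axes are the flange's). Camera axes: x right, y down, z forward; pixel columns grow to the right and rows downward; lengths in m; the calibration is good to about 2 mm. A picture is of the moment at which its call begins: read the wrist's pose just before it. There is no depth.
- robot.sign_off(): hands the job in, once; it reports no verdict.
The state is a dict: "time_s": time; "joint_pos": joint angles; "dq": joint speeds; "joint_torque": joint torques, N m; "tool_pos": TCP position; "tcp_rot": TCP orientation; "contact_force": force on the tool from outside, world axes, zero at the start; "wrist_torque": the same for the moment, N m; "finger_gap": opening from 0.0 (shut) to 1.0 (fully open).
Only numpy, scipy, OpenCV 4.12 (cv2) and the standard library are available. Lean on these libraries where they do the work, as an engineer would, in place of code of your own. Each camera call takes 0.05 s, during which the arm holds its last target.

## Working session

There is one attempt and no reset: what is moved stays moved. The work goes in short steps, Python scripts to look and compute and a tool call to move; the robot and the scene stay as the last step left them, time stands still between calls to the robot, and variables do not carry over. Pictures are saved under pics/ and viewed, and the job is handed in when it is done.

Besides the shell and the picture viewer there is one more tool, called after "Emit:" by a JSON object that holds its "op" and its "data". drive_tool: Moves the arm, as the interface text tells. Its arguments: {"type":"object","properties":{"series":{"type":"array","items":{"type":"object","properties":{"claw":{"type":"number"},"travel":{"type":"array","items":{"type":"number"}},"twist":{"type":"number"}}}},"grip_force":{"type":"number"}},"required":["series"]}

```bash
mkdir -p pics; ls; python3 - <<'E'
from bench import sensors, imaging, robot
import cv2,numpy as np,pickle
print(sensors.state())
for n in ["scene","top","wrist"]:
    s=imaging.snapshot(n); pickle.dump(s,open(f"{n}0.pkl","wb"))
    cv2.imwrite(f"pics/{n}0.png",s["pixels"][:,:,::-1])
    print(n,{k:np.round(v,4).tolist() for k,v in s.items() if k!="pixels"})
E
```

```text
pics
{'time_s': 0.0, 'joint_pos': array([-9.74431970e-01,  3.85560731e-01,  6.60284838e-03, -4.99138747e-04,
       -1.19397346e+00, -2.58590640e-01]), 'dq': array([ 0.00022157, -0.00231625,  0.00082838, -0.00050975, -0.00013507,
        0.00038528]), 'joint_torque': array([-4.11342935e-04, -3.92292023e+01,  1.88398844e+01,  4.18618396e+00,
       -4.76625617e-03, -1.51122176e-06]), 'tool_pos': array([ 0.20707574, -0.58947785,  0.40360962]), 'tcp_rot': array([ 3.13941000e+00, -9.76663425e-05, -2.80400299e+00]), 'contact_force': array([-0.34274454, -0.25320623,  0.66767668]), 'wrist_torque': array([0.05930595, 0.03272045, 0.0193459 ]), 'finger_gap': 0.9981926800175881}
scene {'camera_matrix': [[378.364, 0.0, 317.2701], [0.0, 378.364, 196.9233], [0.0, 0.0, 1.0]], 'dist': [0.0244, 0.0, 0.0, 0.0, 0.0], 'R': [[-0.01, 0.9998, 0.0149], [0.556, 0.018, -0.831], [-0.8311, -0.0001, -0.5561]], 't': [0.0225, -0.2438, 1.5829]}
top {'camera_matrix': [[489.5511, 0.0, 322.1908], [0.0, 489.5511, 206.5206], [0.0, 0.0, 1.0]], 'dist': [0.003, 0.0, 0.0, 0.0, 0.0], 'R': [[-0.0235, -0.9996, -0.0132], [-0.9836, 0.0255, -0.1788], [0.1791, 0.0088, -0.9838]], 't': [0.0109, 0.5585, 1.3976]}
wrist {'camera_matrix': [[289.6797, 0.0, 320.5476], [0.0, 289.6797, 203.306], [0.0, 0.0, 1.0]], 'dist': [0.0154, 0.0, 0.0, 0.0, 0.0], 'tool_from_camera': [[-0.0006, -0.9656, -0.26, 0.0659], [1.0, -0.0006, -0.0001, -0.001], [-0.0001, -0.26, 0.9656, 0.0311], [0.0, 0.0, 0.0, 1.0]]}
```

View pics/top0.png

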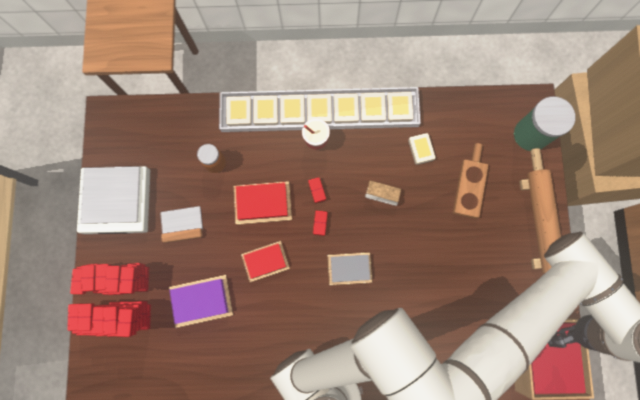

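View pics/scene0.png

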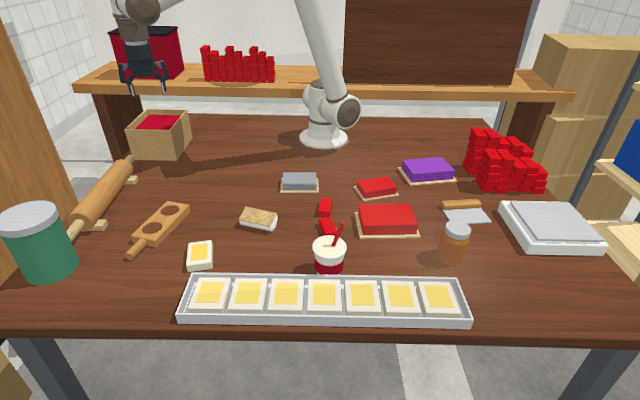

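View pics/wrist0.png

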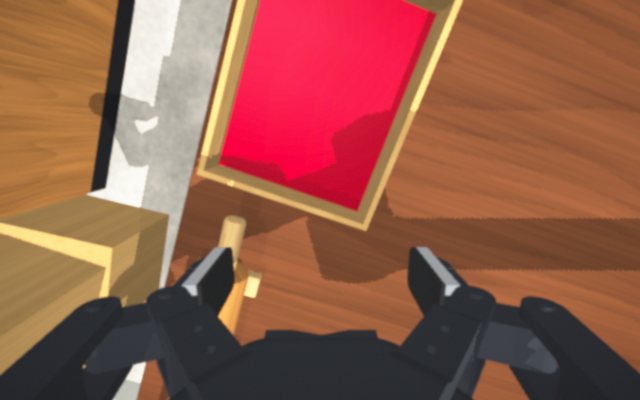

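The scene picture gives the layout. In the top view the weight is at about (383,193).

Candidates for the stack:
- large red at (262,202)
- small red at (265,261)
- purple at (200,301)
- grey at (350,269)
- a red-filled box at (560,365), which is a bin and not a stack

I'll measure these and crop to confirm.

```bash
cat > h.py <<'E'
import cv2,numpy as np,pickle
from scipy.spatial.transform import Rotation as Ro
def ray(s,uv,tcp=None):
    K=s["camera_matrix"];d=np.array(s["dist"],float)
    n=cv2.undistortPoints(np.array([[uv]],float),np.array(K,float),d)[0,0]
    v=np.array([n[0],n[1],1.])
    if "R" in s:
        R=np.array(s["R"]);return -R.T@np.array(s["t"]),R.T@v
    T=np.array(s["tool_from_camera"]);Rt=Ro.from_euler('xyz',tcp[1]).as_matrix()
    return Rt@T[:3,3]+tcp[0],Rt@(T[:3,:3]@v)
def at(s,uv,z,tcp=None):
    o,v=ray(s,uv,tcp);return o+v*(z-o[2])/v[2]
def redrect(s,box,z,lo=((0,150,80),(8,255,255))):
    x0,y0,x1,y1=box
    hsv=cv2.cvtColor(s["pixels"],cv2.COLOR_RGB2HSV)
    m=cv2.inRange(hsv,*lo)|cv2.inRange(hsv,(172,150,80),(180,255,255))
    mm=np.zeros_like(m);mm[y0:y1,x0:x1]=m[y0:y1,x0:x1]
    c=max(cv2.findContours(mm,0,1)[0],key=cv2.contourArea)[:,0]
    P=np.array([at(s,p,z)[:2] for p in c],np.float32)
    return cv2.minAreaRect(P),c
E
python3 - <<'E'
from h import *
s=pickle.load(open("top0.pkl","rb"))
for n,b in dict(big=(228,178,296,228),small=(238,238,294,284)).items():
    r,c=redrect(s,b,.046); print(n,r)
for uv in [(370,183),(399,190),(396,205),(366,197)]: print(at(s,uv,.03))
im=s["pixels"][:,:,::-1]
a=cv2.resize(im[165:290,225:415],None,fx=4,fy=4,interpolation=cv2.INTER_CUBIC)
cv2.imwrite("pics/crop0.png",a)
E
```

```text
big ((0.5820800065994263, 0.17846831679344177), (0.10174325853586197, 0.14750300347805023), 3.409358024597168)
small ((0.40409421920776367, 0.1693120002746582), (0.07035692781209946, 0.1063920110464096), 17.005958557128906)
[ 0.6308382  -0.14890563  0.03      ]
[ 0.60691582 -0.23522551  0.03      ]
[ 0.56124801 -0.22389673  0.03      ]
[ 0.58802428 -0.13513121  0.03      ]
```

View pics/crop0.png

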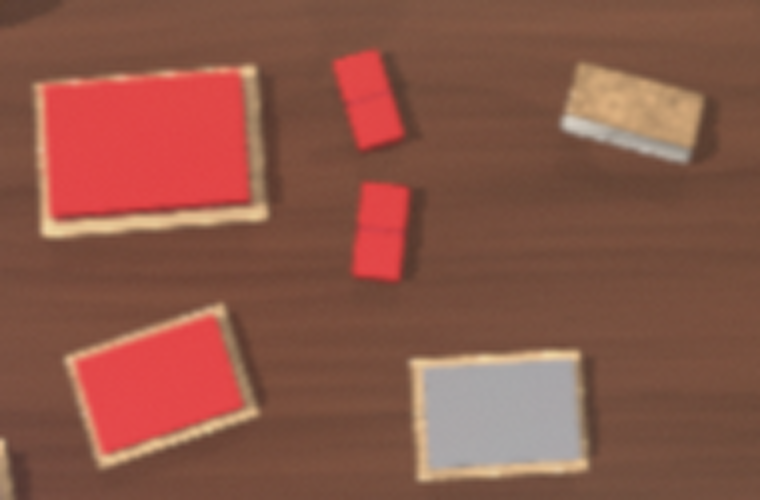

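The large red stack at (262,202) measures about 148 x 102 mm, which matches 150 x 100. The other red one is about 106 x 70, so the large one is meant. Its centre is near (0.58, 0.18), and its long axis is about 93° from x. The weight is near (0.598, -0.186), with its length at about 74°. I'll move above it now.

Emit:
{"op": "drive_tool", "data": {"series": [{"claw": 0,"travel": [-50.3,25.2,7.0],"twist": -0.96},{"claw": 0,"travel": [-50.3,25.2,7.0],"twist": -0.96},{"claw": 0,"travel": [-50.3,25.2,7.0],"twist": -0.96},{"claw": 0,"travel": [-50.3,25.2,7.0],"twist": -0.96},{"claw": 0,"travel": [-50.3,25.2,7.0],"twist": -0.96},{"claw": 0,"travel": [-50.3,25.2,7.0],"twist": -0.96},{"claw": 0,"travel": [-50.3,25.2,7.0],"twist": -0.96},{"claw": 0,"travel": [-50.3,25.2,7.0],"twist": -0.96},{"claw": 0,"travel": [-50.3,25.2,7.0],"twist": -0.96},{"claw": 0,"travel": [-50.3,25.2,7.0],"twist": -0.96},{"claw": 0,"travel": [-50.3,25.2,7.0],"twist": -0.96},{"claw": 0,"travel": [-50.3,25.2,7.0],"twist": -0.96}], "grip_force": 20}}

```text
time_s: 1.15
tool_pos: [0.553, -0.2311, 0.3426]
tcp_rot: [3.141, 0.0, -1.844]
contact_force: [0.6, -0.9, 0.6]
finger_gap: 1.003
```

Emit:
{"op": "drive_tool", "data": {"series": [{"claw": 0,"travel": [-5.0,-2.6,1.0],"twist": 0},{"claw": 0,"travel": [-5.0,-2.6,1.0],"twist": 0},{"claw": 0,"travel": [-5.0,-2.6,1.0],"twist": 0},{"claw": 0,"travel": [-5.0,-2.6,1.0],"twist": 0},{"claw": 0,"travel": [-5.0,-2.6,1.0],"twist": 0}]}}

```text
time_s: 1.57
tool_pos: [0.59, -0.1923, 0.3328]
tcp_rot: [3.141, -0.0, -1.844]
contact_force: [0.5, -0.6, 0.6]
finger_gap: 1.004
```

```bash
cat > snap.py <<'E'
import sys
from bench import sensors, imaging
from h import *
tag=sys.argv[1]
for n in sys.argv[2:]:
    st=sensors.state(); s=imaging.snapshot(n); s["tcp"]=(st["tool_pos"],st["tcp_rot"])
    pickle.dump(s,open(f"{n}{tag}.pkl","wb")); cv2.imwrite(f"pics/{n}{tag}.png",s["pixels"][:,:,::-1])
st=sensors.state()
print(st["time_s"],st["tool_pos"].round(4),st["tcp_rot"].round(3),st["contact_force"].round(2),round(st["finger_gap"],4))
E
python3 snap.py 1 wrist
```

```text
1.6167 [ 0.5898 -0.1927  0.3331] [ 3.141 -0.    -1.845] [0.56 0.42 0.99] 0.9979
```

View pics/wrist1.png

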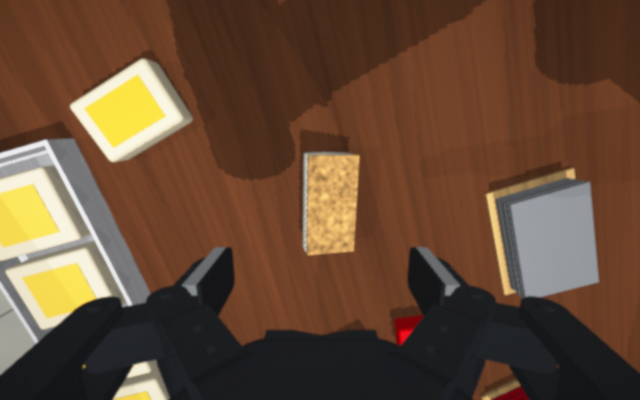

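The weight is at the centre of the wrist view. Cork corners are about (308,153), (359,155), (354,252) and (308,254), nearly aligned with the tool.

```bash
python3 - <<'E'
from h import *
s=pickle.load(open("wrist1.pkl","rb"));t=s["tcp"]
R=Ro.from_euler('xyz',t[1]).as_matrix()
P=[at(s,u,.036,t) for u in [(308,153),(359,155),(354,252),(308,254)]]
for p in P: print(p.round(4), (R.T@(p-t[0])).round(4))
for a,b in((3,0),(2,1)): 
    d=P[b]-P[a];print(np.linalg.norm(d),np.degrees(np.arctan2(d[1],d[0])))
print(np.mean(P,0))
s=pickle.load(open("top0.pkl","rb"));r,c=redrect(s,(228,178,296,228),.04);print(r)
E
```

```text
[ 0.5896 -0.2362  0.036 ] [ 0.0423 -0.0117  0.2968]
[ 0.5455 -0.2219  0.036 ] [0.0405 0.0346 0.2969]
[ 0.573  -0.1304  0.036 ] [-0.0551  0.0329  0.2968]
[ 0.6176 -0.1407  0.036 ] [-0.0572 -0.0129  0.2968]
0.09955271386479077 -106.35244017164555
0.09560334244839236 -106.71172872507906
[ 0.58140143 -0.18231774  0.036     ]
((0.5832671523094177, 0.17928358912467957), (0.10217049717903137, 0.14812235534191132), 3.4093289375305176)
```

Emit:
{"op": "drive_tool", "data": {"series": [{"claw": 0,"travel": [2.7,0.2,4.0],"twist": 0.014},{"claw": 0,"travel": [2.7,0.2,4.0],"twist": 0.014},{"claw": 0,"travel": [2.7,0.2,4.0],"twist": 0.014},{"claw": 0,"travel": [2.7,0.2,4.0],"twist": 0.014},{"claw": 0,"travel": [2.7,0.2,4.0],"twist": 0.014},{"claw": 0,"travel": [2.7,0.2,4.0],"twist": 0.014},{"claw": 0,"travel": [2.7,0.2,4.0],"twist": 0.014},{"claw": 0,"travel": [2.7,0.2,4.0],"twist": 0.014},{"claw": 0,"travel": [2.7,0.2,4.0],"twist": 0.014},{"claw": 0,"travel": [2.7,0.2,4.0],"twist": 0.014},{"claw": 0,"travel": [2.7,0.2,4.0],"twist": 0.014},{"claw": 0,"travel": [2.7,0.2,4.0],"twist": 0.014}]}}

```text
time_s: 2.62
tool_pos: [0.5814, -0.2172, 0.2929]
tcp_rot: [3.142, -0.0, -1.858]
contact_force: [0.6, 0.3, 0.3]
finger_gap: 1.002
```

Emit:
{"op": "drive_tool", "data": {"series": [{"claw": 0,"travel": [0,0,0],"twist": 0},{"claw": 0,"travel": [0,0,0],"twist": 0},{"claw": 0,"travel": [0,0,0],"twist": 0},{"claw": 0,"travel": [0,0,0],"twist": 0},{"claw": 0,"travel": [0,0,0],"twist": 0},{"claw": 0,"travel": [0,0,0],"twist": 0},{"claw": 0,"travel": [0,0,0],"twist": 0},{"claw": 0,"travel": [0,0,0],"twist": 0},{"claw": 0,"travel": [0,0,0],"twist": 0},{"claw": 0,"travel": [0,0,0],"twist": 0},{"claw": 0,"travel": [0,0,0],"twist": 0},{"claw": 0,"travel": [0,0,0],"twist": 0}]}}

```text
time_s: 3.62
tool_pos: [0.5814, -0.2173, 0.293]
tcp_rot: [3.142, -0.0, -1.858]
contact_force: [-0.3, -0.1, 0.4]
finger_gap: 1.0
```

```bash
for i in a b c d e f; do python3 snap.py 2$i wrist;done; python3 - <<'E'
import cv2,numpy as np
ims=[cv2.imread(f"pics/wrist2{c}.png")[120:340,200:440] for c in "abcdef"]
cv2.imwrite("pics/m2.png",np.vstack([np.hstack(ims[:3]),np.hstack(ims[3:])]))
E
```

```text
3.6667 [ 0.5813 -0.2173  0.293 ] [ 3.142  0.    -1.858] [-0.09 -0.55  0.5 ] 0.9979
3.7167 [ 0.5814 -0.2173  0.293 ] [-3.142  0.    -1.858] [-0.99  0.05 -0.17] 1.0061
3.7667 [ 0.5813 -0.2173  0.293 ] [ 3.142 -0.    -1.858] [ 0.1  -0.68 -0.01] 0.9974
3.8167 [ 0.5814 -0.2173  0.293 ] [-3.142 -0.    -1.858] [-0.43 -0.14 -0.27] 1.0026
3.8667 [ 0.5814 -0.2173  0.293 ] [-3.142  0.    -1.858] [-0.52 -1.15 -0.59] 0.9969
3.9167 [ 0.5814 -0.2173  0.293 ] [ 3.142  0.    -1.858] [0.61 0.02 0.71] 0.9986
```

View pics/m2.png

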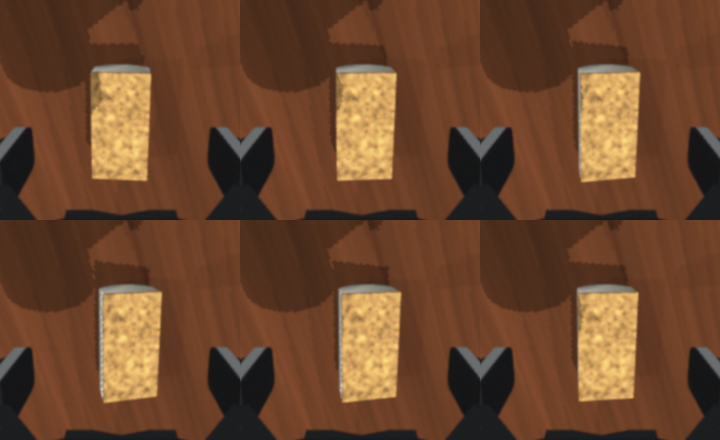

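```bash
python3 - <<'E'
from h import *
for c in "abcdef":
    s=pickle.load(open(f"wrist2{c}.pkl","rb"));t=s["tcp"]
    R=Ro.from_euler('xyz',t[1]).as_matrix()
    h=cv2.cvtColor(s["pixels"],cv2.COLOR_RGB2HSV)
    m=cv2.inRange(h,(12,60,140),(28,255,255));mm=np.zeros_like(m);mm[120:320,270:390]=m[120:320,270:390]
    mm=cv2.morphologyEx(mm,cv2.MORPH_CLOSE,np.ones((5,5)))
    k=max(cv2.findContours(mm,0,1)[0],key=cv2.contourArea)[:,0]
    P=np.array([(R.T@(at(s,p,.036,t)-t[0]))[:2] for p in k],np.float32)
    r=cv2.minAreaRect(P); print(c,np.round(r[0],4),np.round(r[1],4),round(r[2],1))
E
```

```text
a [-0.0341 -0.001 ] [0.0989 0.0494] 0.9
b [-0.0339  0.0032] [0.0985 0.0494] 0.6
c [-0.0345  0.006 ] [0.1014 0.0495] 0.8
d [-0.0345  0.0071] [0.1013 0.0501] 0.7
e [-0.0345  0.0063] [0.1014 0.0502] 0.8
f [-0.0344  0.0047] [0.0995 0.0492] 0.6
```

Rocking is down to about ±7 mm, and its equilibrium is at y ≈ 0 in the tool frame. The block's centre is at -34 mm in tool x, as wanted. I'll descend and grip the +x end.

Emit:
{"op": "drive_tool", "data": {"series": [{"claw": 0,"travel": [0,0,4],"twist": 0},{"claw": 0,"travel": [0,0,8],"twist": 0},{"claw": 0,"travel": [0,0,11.2],"twist": 0},{"claw": 0,"travel": [0,0,11.2],"twist": 0},{"claw": 0,"travel": [0,0,11.2],"twist": 0},{"claw": 0.2,"travel": [0,0,11.2],"twist": 0},{"claw": 0.35,"travel": [0,0,11.2],"twist": 0},{"claw": 0.4,"travel": [0,0,11.2],"twist": 0},{"claw": 0.45,"travel": [0,0,11.2],"twist": 0},{"claw": 0.5,"travel": [0,0,11.2],"twist": 0},{"claw": 0.6,"travel": [0,0,11.2],"twist": 0},{"claw": 0.8,"travel": [0,0,11.2],"twist": 0}], "grip_force": 25}}

```text
time_s: 4.92
tool_pos: [0.5824, -0.2174, 0.1837]
tcp_rot: [-3.137, 0.0, -1.857]
contact_force: [0.3, 0.6, 6.6]
finger_gap: 0.575
```

Emit:
{"op": "drive_tool", "data": {"series": [{"claw": 1,"travel": [0,0,0],"twist": 0},{"claw": 1,"travel": [0,0,0],"twist": 0},{"claw": 1,"travel": [0,0,0],"twist": 0},{"claw": 1,"travel": [0,0,0],"twist": 0},{"claw": 1,"travel": [0,0,0],"twist": 0}]}}

```text
time_s: 5.33
tool_pos: [0.5823, -0.2174, 0.1837]
tcp_rot: [-3.137, 0.0, -1.857]
contact_force: [-0.7, -0.8, 7.3]
finger_gap: 0.578
```

```bash
python3 snap.py 3 wrist scene;python3 - <<'E'
import cv2,numpy as np
a=cv2.imread("pics/scene3.png")[160:290,180:350];a=cv2.resize(a,None,fx=3,fy=3)
b=cv2.imread("pics/wrist3.png")[100:400,190:450];b=cv2.resize(b,(338,390))
cv2.imwrite("pics/m3.png",np.hstack([a[:,:460],b]))
E
```

```text
5.4333 [ 0.5823 -0.2174  0.1837] [-3.137  0.    -1.857] [-0.43  0.32  5.65] 0.5751
```

View pics/m3.png

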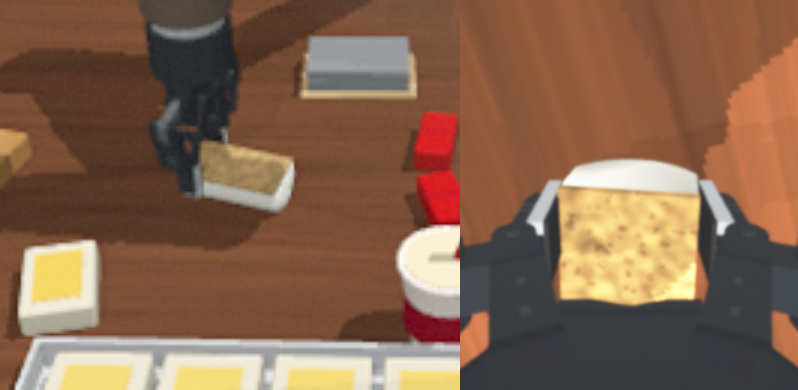

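The block is gripped and squared, with the gap at 49 mm. Now a small lift along an arc about the far end, with the minimum grip, to see whether it droops.

Emit:
{"op": "drive_tool", "data": {"series": [{"claw": 1,"travel": [0,0,0],"twist": 0},{"claw": 1,"travel": [-0.2,0,-0.5],"twist": 0},{"claw": 1,"travel": [-0.4,0,-1.0],"twist": 0},{"claw": 1,"travel": [-0.7,0,-1.5],"twist": 0},{"claw": 1,"travel": [-0.9,0,-2.0],"twist": 0},{"claw": 1,"travel": [-0.9,0,-2.0],"twist": 0},{"claw": 1,"travel": [-0.9,0,-2.0],"twist": 0}], "grip_force": 20}}

```text
time_s: 6.02
tool_pos: [0.5839, -0.2084, 0.2012]
tcp_rot: [-3.141, 0.0, -1.857]
contact_force: [-0.3, 1.0, -3.0]
finger_gap: 0.579
```

```bash
cat > look.sh <<'E'
python3 snap.py $1 wrist scene;python3 - $1 <<'P'
import cv2,numpy as np,sys
t=sys.argv[1]
a=cv2.imread(f"pics/scene{t}.png")[140:270,190:343];a=cv2.resize(a,None,fx=3,fy=3)
b=cv2.imread(f"pics/wrist{t}.png")[100:400,190:450];b=cv2.resize(b,(338,390))
cv2.imwrite(f"pics/m{t}.png",np.hstack([a,b]))
P
E
bash look.sh 4
```

```text
6.1167 [ 0.5837 -0.2086  0.2006] [ 3.141 -0.    -1.858] [-0.29  0.   -4.03] 0.5767
```

View pics/m4.png

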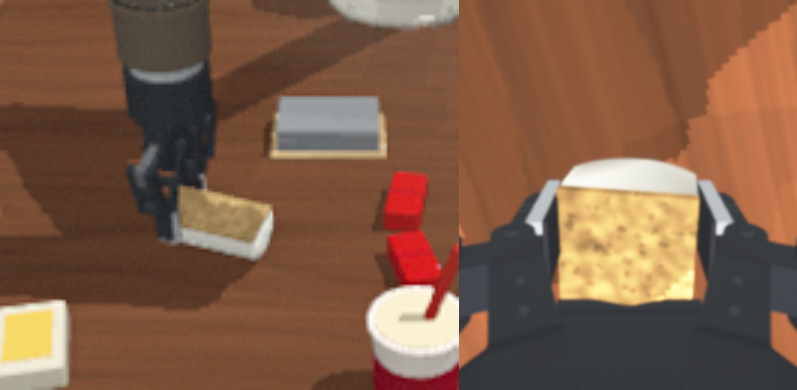

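It doesn't droop at 20 N. I'll lower it close to the table, then ease the claw towards the contact width so the block pivots only a little at a time.

Emit:
{"op": "drive_tool", "data": {"series": [{"claw": 1,"travel": [0.4,0,0.9],"twist": 0},{"claw": 0.6,"travel": [0.4,0,0.9],"twist": 0},{"claw": 0.5,"travel": [0.4,0,0.9],"twist": 0},{"claw": 0.47,"travel": [0.4,0,0.9],"twist": 0},{"claw": 0.47,"travel": [0.4,0,0.9],"twist": 0},{"claw": 0.45,"travel": [0.4,0,0.9],"twist": 0},{"claw": 0.45,"travel": [0.4,0,0.9],"twist": 0}]}}

```text
time_s: 6.7
tool_pos: [0.5829, -0.2125, 0.1921]
tcp_rot: [-3.141, 0.0, -1.858]
contact_force: [1.3, 0.2, -4.1]
finger_gap: 0.577
```

```bash
bash look.sh 5
```

```text
6.8 [ 0.5828 -0.2125  0.1922] [-3.141  0.    -1.858] [ 0.66  0.58 -3.22] 0.5761
```

View pics/m5.png

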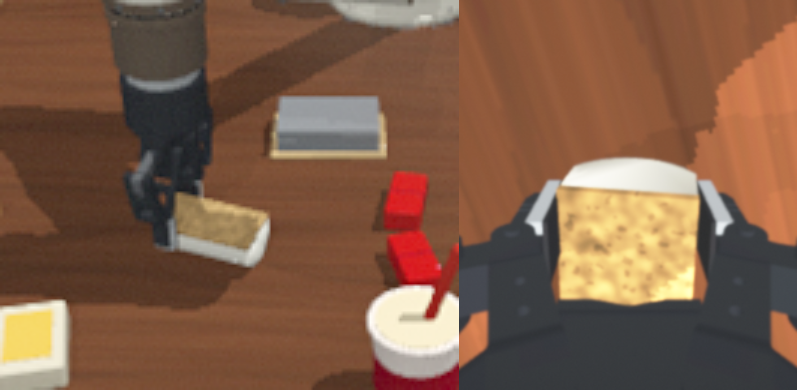

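Emit:
{"op": "drive_tool", "data": {"series": [{"claw": 0.44,"travel": [0,0,0],"twist": 0},{"claw": 0.435,"travel": [0,0,0],"twist": 0},{"claw": 0.43,"travel": [0,0,0],"twist": 0},{"claw": 0.43,"travel": [0,0,0],"twist": 0}]}}

```text
time_s: 7.13
tool_pos: [0.5827, -0.2125, 0.192]
tcp_rot: [3.142, -0.0, -1.858]
contact_force: [0.4, 0.1, -3.0]
finger_gap: 0.577
```

Emit:
{"op": "drive_tool", "data": {"series": [{"claw": 0.425,"travel": [0,0,0],"twist": 0},{"claw": 0.425,"travel": [0,0,0],"twist": 0}]}}

```text
time_s: 7.3
tool_pos: [0.5828, -0.2125, 0.192]
tcp_rot: [3.142, 0.0, -1.858]
contact_force: [1.5, -0.0, -3.2]
finger_gap: 0.575
```

```bash
bash look.sh 6
```

```text
7.4 [ 0.5828 -0.2125  0.192 ] [-3.142  0.    -1.858] [-0.    0.82 -4.26] 0.5735
```

View pics/m6.png

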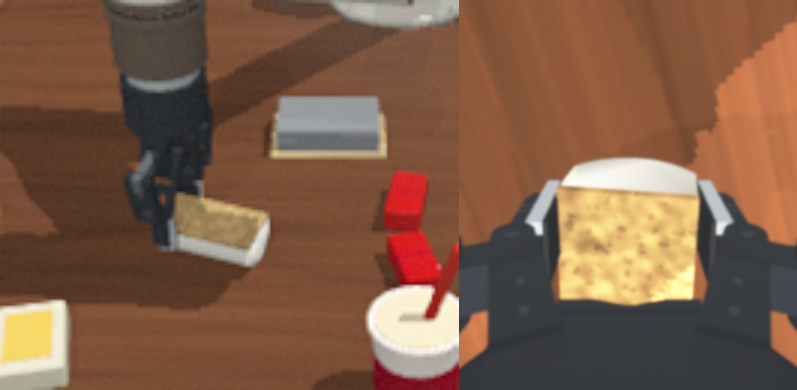

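Emit:
{"op": "drive_tool", "data": {"series": [{"claw": 0.415,"travel": [0,0,0],"twist": 0},{"claw": 0.415,"travel": [0,0,0],"twist": 0}]}}

```text
time_s: 7.57
tool_pos: [0.5832, -0.2126, 0.1927]
tcp_rot: [-3.14, -0.0, -1.857]
contact_force: [0.3, -0.7, -0.6]
finger_gap: 0.585
```

Emit:
{"op": "drive_tool", "data": {"series": [{"claw": 0.405,"travel": [0,0,0],"twist": 0},{"claw": 0.405,"travel": [0,0,0],"twist": 0}]}}

```text
time_s: 7.73
tool_pos: [0.5831, -0.2125, 0.1927]
tcp_rot: [-3.14, 0.0, -1.858]
contact_force: [0.4, -0.4, -0.1]
finger_gap: 0.593
```

```bash
bash look.sh 7
```

```text
7.8333 [ 0.583  -0.2125  0.1924] [-3.141  0.    -1.858] [ 0.83 -0.09  0.43] 0.5919
```

View pics/m7.png

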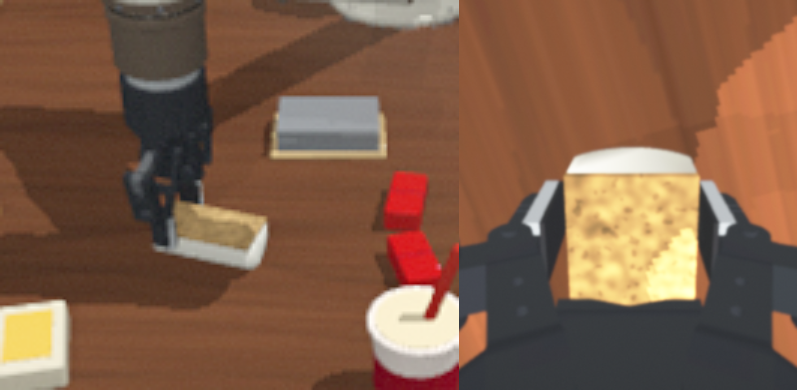

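The light grip either holds or lets go, and the block was set back flat on the table. Next I'll take only the upper corner at the very end. That gives a small pad overlap and a longer gravity lever, so it may pivot at 20 N. Then a small lift.

Emit:
{"op": "drive_tool", "data": {"series": [{"claw": 0.3,"travel": [0.6,0,-0.2],"twist": 0},{"claw": 0.3,"travel": [1.2,0,-0.4],"twist": 0},{"claw": 0.35,"travel": [1.2,0,-0.4],"twist": 0},{"claw": 0.5,"travel": [1.2,0,-0.4],"twist": 0},{"claw": 1,"travel": [1.2,0,-0.4],"twist": 0},{"claw": 1,"travel": [1.2,0,-0.4],"twist": 0},{"claw": 1,"travel": [1.1,0,-0.8],"twist": 0},{"claw": 1,"travel": [1.0,0,-1.2],"twist": 0},{"claw": 1,"travel": [1.0,0,-1.4],"twist": 0},{"claw": 1,"travel": [1.0,0,-1.4],"twist": 0}], "grip_force": 20}}

```text
time_s: 8.67
tool_pos: [0.58, -0.2216, 0.2059]
tcp_rot: [3.141, 0.0, -1.857]
contact_force: [-0.2, 0.1, -3.5]
finger_gap: 0.552
```

```bash
bash look.sh 8
```

```text
8.7667 [ 0.5798 -0.2217  0.2056] [ 3.141  0.    -1.858] [ 0.35  0.3  -3.86] 0.5546
```

View pics/m8.png

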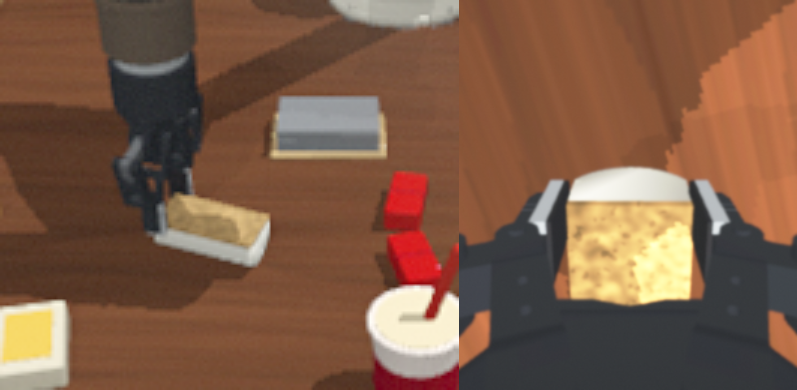

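```bash
python3 - <<'E'
import cv2,numpy as np
o=[]
for t in "78":
    a=cv2.imread(f"pics/scene{t}.png")[190:235,230:290];o.append(cv2.resize(a,None,fx=6.5,fy=6.5,interpolation=cv2.INTER_CUBIC))
cv2.imwrite("pics/z8.png",np.hstack(o))
E
```

```text
(no output)
```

View pics/z8.png

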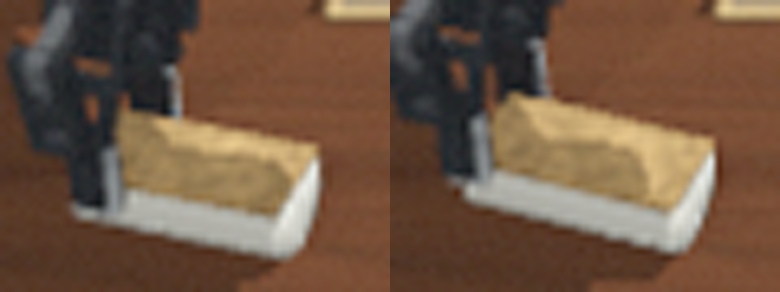

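It seems to have drooped only slightly; the near end rose a little more than the far end. I'll ease the claw in fine steps near contact and watch the supported weight.

Emit:
{"op": "drive_tool", "data": {"series": [{"claw": 0.46,"travel": [0,0,0],"twist": 0},{"claw": 0.452,"travel": [0,0,0],"twist": 0},{"claw": 0.45,"travel": [0,0,0],"twist": 0}]}}

```text
time_s: 9.02
tool_pos: [0.5799, -0.222, 0.2057]
tcp_rot: [3.141, -0.0, -1.858]
contact_force: [-0.1, -0.1, -4.0]
finger_gap: 0.552
```

Emit:
{"op": "drive_tool", "data": {"series": [{"claw": 0.447,"travel": [0,0,0],"twist": 0},{"claw": 0.445,"travel": [0,0,0],"twist": 0}]}}

```text
time_s: 9.18
tool_pos: [0.5799, -0.2221, 0.2059]
tcp_rot: [3.142, 0.0, -1.858]
contact_force: [0.4, -0.6, -3.8]
finger_gap: 0.551
```

Emit:
{"op": "drive_tool", "data": {"series": [{"claw": 0.443,"travel": [0,0,0],"twist": 0},{"claw": 0.441,"travel": [0,0,0],"twist": 0}]}}

```text
time_s: 9.35
tool_pos: [0.5799, -0.222, 0.2061]
tcp_rot: [-3.142, 0.0, -1.858]
contact_force: [-0.6, -0.2, -3.7]
finger_gap: 0.564
```

```bash
bash look.sh 9;  python3 - <<'E'
import cv2,numpy as np
o=[]
for t in "89":
    a=cv2.imread(f"pics/scene{t}.png")[190:235,230:290];o.append(cv2.resize(a,None,fx=6.5,fy=6.5,interpolation=cv2.INTER_CUBIC))
cv2.imwrite("pics/z9.png",np.hstack(o))
E
```

```text
9.45 [ 0.58   -0.222   0.2061] [-3.142  0.    -1.858] [-0.82  0.39 -2.18] 0.5556
```

View pics/z9.png

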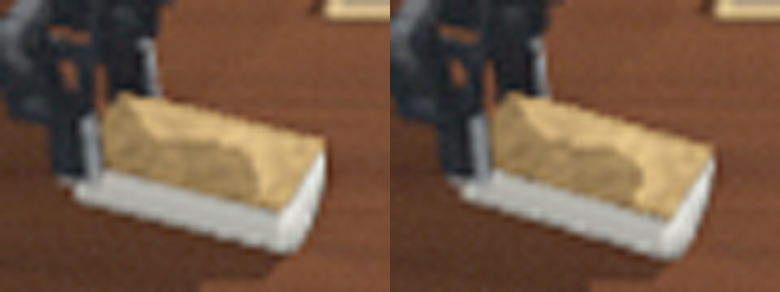

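It works. At claw 0.441 the far end sank onto the table while the gripped end stayed up, and part of the load is now carried. I'll go on along the arc slowly with this light hold.

Emit:
{"op": "drive_tool", "data": {"series": [{"claw": 0.441,"travel": [-0.1,0,-0.2],"twist": 0},{"claw": 0.441,"travel": [-0.25,0,-0.45],"twist": 0},{"claw": 0.441,"travel": [-0.4,0,-0.7],"twist": 0},{"claw": 0.441,"travel": [-0.5,0,-0.9],"twist": 0},{"claw": 0.441,"travel": [-0.5,0,-0.9],"twist": 0}]}}

```text
time_s: 9.87
tool_pos: [0.5816, -0.217, 0.2157]
tcp_rot: [-3.14, 0.0, -1.857]
contact_force: [-0.0, 0.0, -2.5]
finger_gap: 0.559
```

```bash
cat > z.sh <<'E'
bash look.sh $1; python3 - $1 <<'P'
import cv2,numpy as np,sys
t=sys.argv[1]
a=cv2.imread(f"pics/scene{t}.png")[165:235,220:300];a=cv2.resize(a,None,fx=5,fy=5,interpolation=cv2.INTER_CUBIC)
b=cv2.imread(f"pics/wrist{t}.png")[100:400,190:450];b=cv2.resize(b,(303,350))
cv2.imwrite(f"pics/z{t}.png",np.hstack([a,b]))
P
E
bash z.sh 10
```

```text
9.9667 [ 0.5815 -0.2172  0.2153] [-3.141  0.    -1.858] [-0.03 -0.61 -2.81] 0.558
```

View pics/z10.png

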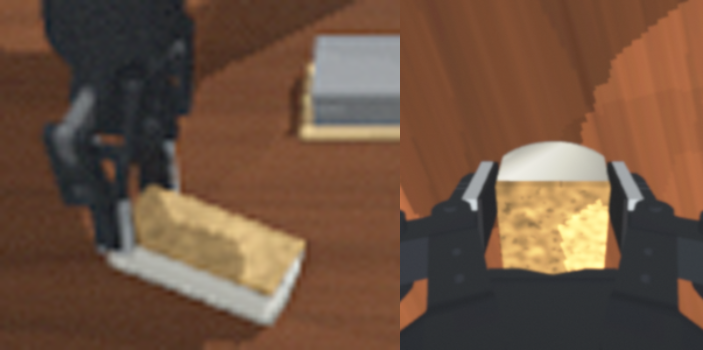

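Emit:
{"op": "drive_tool", "data": {"series": [{"claw": 0.441,"travel": [-0.15,0,-0.25],"twist": 0},{"claw": 0.441,"travel": [-0.35,0,-0.5],"twist": 0},{"claw": 0.441,"travel": [-0.55,0,-0.75],"twist": 0},{"claw": 0.441,"travel": [-0.75,0,-1.0],"twist": 0},{"claw": 0.441,"travel": [-0.95,0,-1.25],"twist": 0},{"claw": 0.441,"travel": [-1.15,0,-1.5],"twist": 0},{"claw": 0.441,"travel": [-1.15,0,-1.5],"twist": 0}]}}

```text
time_s: 10.55
tool_pos: [0.5849, -0.2058, 0.2306]
tcp_rot: [-3.141, 0.0, -1.857]
contact_force: [-0.0, -1.0, -2.6]
finger_gap: 0.564
```

```bash
bash z.sh 11
```

```text
10.65 [ 0.5847 -0.2061  0.2302] [-3.141  0.    -1.858] [-0.52  0.19 -1.78] 0.5587
```

View pics/z11.png

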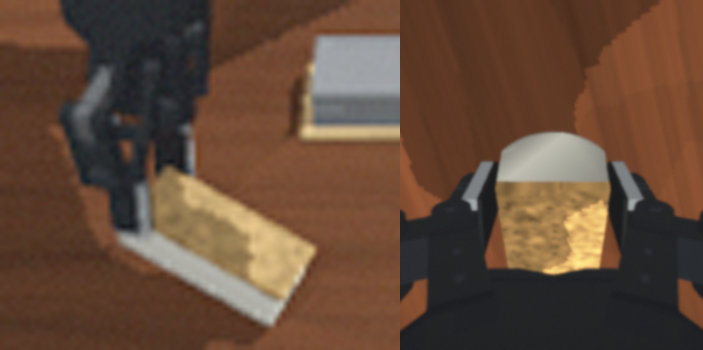

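The block is tilted about 25° and pivoting smoothly. Continuing to about 45°.

Emit:
{"op": "drive_tool", "data": {"series": [{"claw": 0.441,"travel": [-0.3,0,-0.3],"twist": 0},{"claw": 0.441,"travel": [-0.65,0,-0.6],"twist": 0},{"claw": 0.441,"travel": [-1.0,0,-0.9],"twist": 0},{"claw": 0.441,"travel": [-1.35,0,-1.2],"twist": 0},{"claw": 0.441,"travel": [-1.7,0,-1.45],"twist": 0},{"claw": 0.441,"travel": [-2.05,0,-1.65],"twist": 0},{"claw": 0.441,"travel": [-2.4,0,-1.87],"twist": 0},{"claw": 0.441,"travel": [-2.75,0,-2.05],"twist": 0},{"claw": 0.441,"travel": [-2.75,0,-2.05],"twist": 0}]}}

```text
time_s: 11.4
tool_pos: [0.5927, -0.1792, 0.2511]
tcp_rot: [-3.141, 0.0, -1.857]
contact_force: [-0.8, -0.3, -0.6]
finger_gap: 0.562
```

```bash
bash z.sh 12
```

```text
11.5 [ 0.5926 -0.1797  0.2508] [-3.141  0.    -1.857] [-0.44 -1.92 -0.74] 0.5618
```

View pics/z12.png

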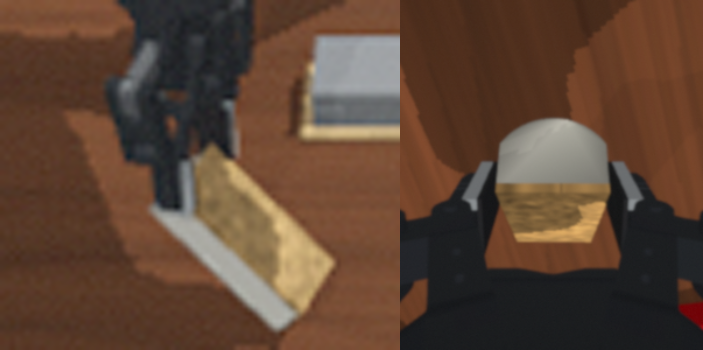

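It's at about 45°. Continuing to about 70°.

Emit:
{"op": "drive_tool", "data": {"series": [{"claw": 0.441,"travel": [-0.4,0,-0.2],"twist": 0},{"claw": 0.441,"travel": [-0.8,0,-0.35],"twist": 0},{"claw": 0.441,"travel": [-1.2,0,-0.5],"twist": 0},{"claw": 0.441,"travel": [-1.6,0,-0.63],"twist": 0},{"claw": 0.441,"travel": [-2.0,0,-0.75],"twist": 0},{"claw": 0.441,"travel": [-2.4,0,-0.85],"twist": 0},{"claw": 0.441,"travel": [-2.8,0,-0.93],"twist": 0},{"claw": 0.441,"travel": [-3.2,0,-0.98],"twist": 0},{"claw": 0.441,"travel": [-3.6,0,-1.02],"twist": 0},{"claw": 0.441,"travel": [-4.0,0,-1.05],"twist": 0},{"claw": 0.441,"travel": [-4.0,0,-1.05],"twist": 0}]}}

```text
time_s: 12.42
tool_pos: [0.6041, -0.1407, 0.2614]
tcp_rot: [-3.141, 0.0, -1.857]
contact_force: [-1.0, -0.4, 3.5]
finger_gap: 0.559
```

```bash
bash z.sh 13
```

```text
12.5167 [ 0.604  -0.1412  0.2614] [-3.141  0.    -1.857] [-0.14 -0.08  3.14] 0.5564
```

View pics/z13.png

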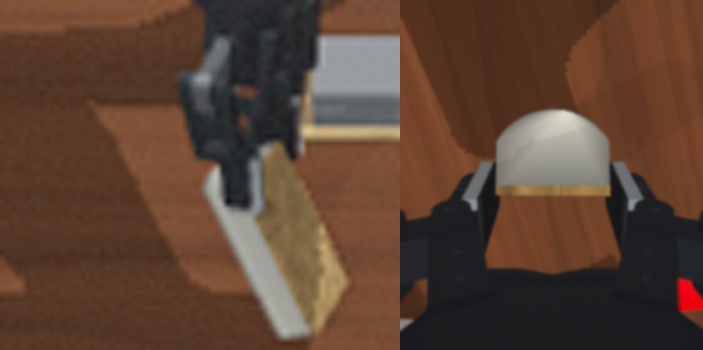

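It's at about 67°. Finishing to near vertical.

Emit:
{"op": "drive_tool", "data": {"series": [{"claw": 0.441,"travel": [-0.4,0,0.0],"twist": 0},{"claw": 0.441,"travel": [-0.8,0,0.02],"twist": 0},{"claw": 0.441,"travel": [-1.2,0,0.05],"twist": 0},{"claw": 0.441,"travel": [-1.6,0,0.1],"twist": 0},{"claw": 0.441,"travel": [-2.0,0,0.17],"twist": 0},{"claw": 0.441,"travel": [-2.4,0,0.25],"twist": 0},{"claw": 0.441,"travel": [-2.8,0,0.35],"twist": 0},{"claw": 0.441,"travel": [-3.1,0,0.42],"twist": 0},{"claw": 0.441,"travel": [-3.1,0,0.42],"twist": 0}]}}

```text
time_s: 13.27
tool_pos: [0.613, -0.1107, 0.2571]
tcp_rot: [-3.14, 0.001, -1.857]
contact_force: [-0.3, 0.7, 5.6]
finger_gap: 0.556
```

```bash
bash z.sh 14
```

```text
13.3667 [ 0.6129 -0.111   0.2572] [-3.140e+00  1.000e-03 -1.857e+00] [0.12 1.55 4.57] 0.5591
```

View pics/z14.png

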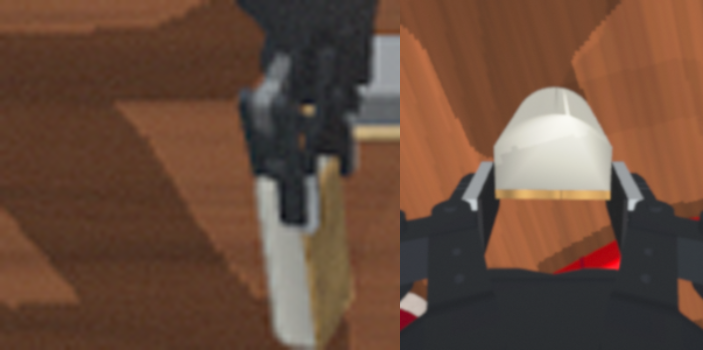

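It's almost upright. A last few millimetres, then a slow release.

Emit:
{"op": "drive_tool", "data": {"series": [{"claw": 0.441,"travel": [-0.3,0,0.05],"twist": 0},{"claw": 0.441,"travel": [-0.5,0,0.1],"twist": 0},{"claw": 0.441,"travel": [-0.5,0,0.1],"twist": 0},{"claw": 0.43,"travel": [-0.5,0,0.1],"twist": 0},{"claw": 0.415,"travel": [-0.5,0,0.1],"twist": 0},{"claw": 0.4,"travel": [-0.5,0,0.1],"twist": 0},{"claw": 0.38,"travel": [-0.5,0,0.1],"twist": 0},{"claw": 0.35,"travel": [-0.5,0,0.1],"twist": 0},{"claw": 0.3,"travel": [-0.5,0,0.1],"twist": 0},{"claw": 0.3,"travel": [-0.5,0,0.1],"twist": 0},{"claw": 0.3,"travel": [-0.5,0,0.1],"twist": 0},{"claw": 0.3,"travel": [-0.5,0,0.1],"twist": 0}]}}

```text
time_s: 14.37
tool_pos: [0.6139, -0.107, 0.2558]
tcp_rot: [3.142, 0.0, -1.858]
contact_force: [0.2, -0.1, -0.3]
finger_gap: 0.706
```

Emit:
{"op": "drive_tool", "data": {"series": [{"claw": 0.3,"travel": [0,0,0],"twist": 0},{"claw": 0.3,"travel": [0,0,0],"twist": 0}]}}

```text
time_s: 14.53
tool_pos: [0.6139, -0.107, 0.2558]
tcp_rot: [-3.141, 0.0, -1.858]
contact_force: [-0.3, 0.5, 0.8]
finger_gap: 0.7
```

```bash
bash z.sh 15
```

```text
14.6333 [ 0.6139 -0.107   0.2558] [-3.142  0.    -1.858] [ 0.01  0.34 -0.35] 0.699
```

View pics/z15.png

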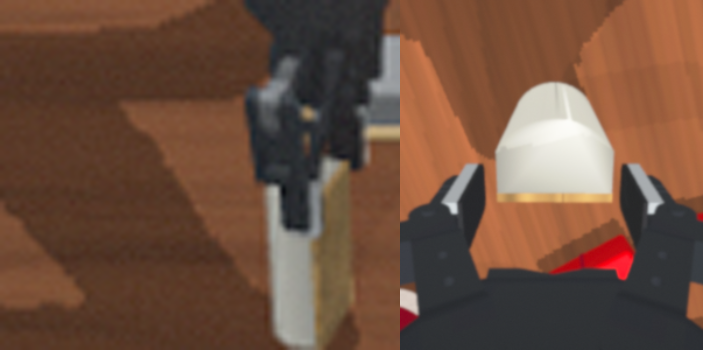

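It stands released on its end. I'll measure the top face from the wrist picture at z = 0.096, taking the cork-edge corners in full resolution.

```bash
python3 - <<'E'
from h import *
s=pickle.load(open("wrist15.pkl","rb"));t=s["tcp"]
R=Ro.from_euler('xyz',t[1]).as_matrix()
im=s["pixels"][150:300,250:400,::-1]
cv2.imwrite("pics/e15.png",cv2.resize(im,None,fx=4,fy=4,interpolation=cv2.INTER_CUBIC))
for u in [(274,267),(274,273),(372,267),(372,273),(323,201)]:
    p=at(s,u,.096,t);print(u,p.round(4),(R.T@(p-t[0])).round(4))
E
```

```text
(274, 267) [ 0.6362 -0.1133  0.096 ] [-0.0003 -0.0231  0.1598]
(274, 273) [ 0.6372 -0.1102  0.096 ] [-0.0035 -0.0233  0.1598]
(372, 267) [ 0.5903 -0.0997  0.096 ] [-0.0003  0.0247  0.1598]
(372, 273) [ 0.5911 -0.0965  0.096 ] [-0.0035  0.0249  0.1598]
(323, 201) [ 0.6039 -0.1384  0.096 ] [0.033  0.0007 0.1598]
```

View pics/e15.png

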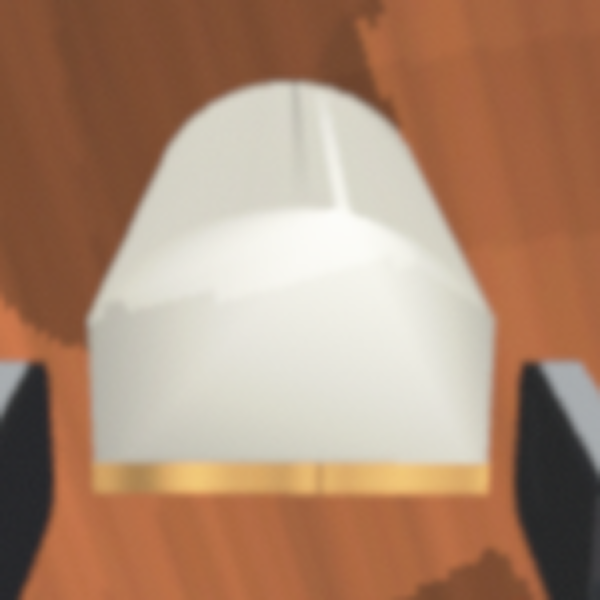

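```bash
python3 - <<'E'
from h import *
s=pickle.load(open("wrist15.pkl","rb"));t=s["tcp"]
R=Ro.from_euler('xyz',t[1]).as_matrix()
def aty(u,y):
    o,v=ray(s,u,t);o=R.T@(o-t[0]);v=R.T@v;return o+v*(y-o[1])/v[1]
for u in [(261,241),(262.5,262),(262.5,275),(380.5,241),(379,275)]: print(u,aty(u,-.0298 if u[0]<320 else .0298).round(4))
im=s["pixels"][220:370,200:450,::-1]
cv2.imwrite("pics/f15.png",cv2.resize(im,None,fx=3,fy=3,interpolation=cv2.INTER_CUBIC))
s=pickle.load(open("scene15.pkl","rb"))
im=s["pixels"][165:240,250:310,::-1]
cv2.imwrite("pics/g15.png",cv2.resize(im,None,fx=7,fy=7,interpolation=cv2.INTER_CUBIC))
# project
def pr(p): return cv2.projectPoints(np.array([p],float),cv2.Rodrigues(np.array(s["R"]))[0],np.array(s["t"]),np.array(s["camera_matrix"]),np.array(s["dist"],float))[0].ravel()
for n,q in dict(tip=(.011,-.0298,.173),tip2=(-.011,-.0298,.173)).items():
    for dz in (0,-.005,-.01):
        u=pr(t[0]+R@(np.array(q)+[0,0,dz]));print(n,dz,u.round(1),((u-[250,165])*7).round())
E
```

```text
(261, 241) [ 0.0114 -0.0298  0.1645]
(262.5, 262) [-0.0003 -0.0298  0.1652]
(262.5, 275) [-0.0066 -0.0298  0.1636]
(380.5, 241) [0.0103 0.0298 0.1672]
(379, 275) [-0.0082  0.0298  0.1663]
tip 0 [276.4 212.2] [185. 330.]
tip -0.005 [276.3 210.7] [184. 320.]
tip -0.01 [276.2 209.1] [184. 309.]
tip2 0 [284.1 213.7] [239. 341.]
tip2 -0.005 [284.1 212.2] [239. 330.]
tip2 -0.01 [284.  210.7] [238. 320.]
```

View pics/f15.png

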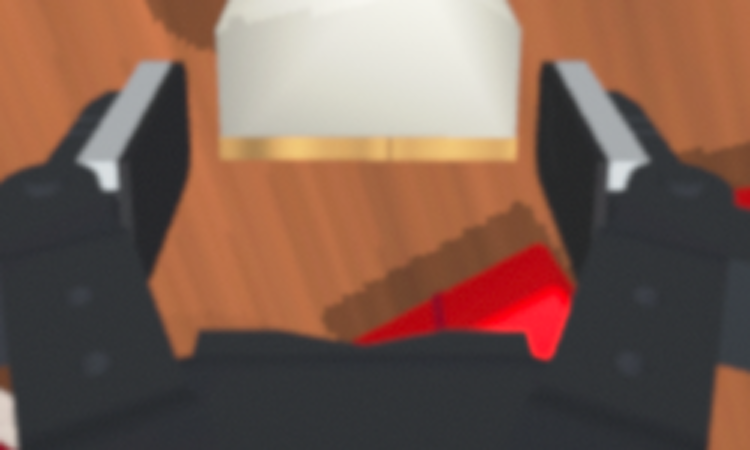

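View pics/g15.png

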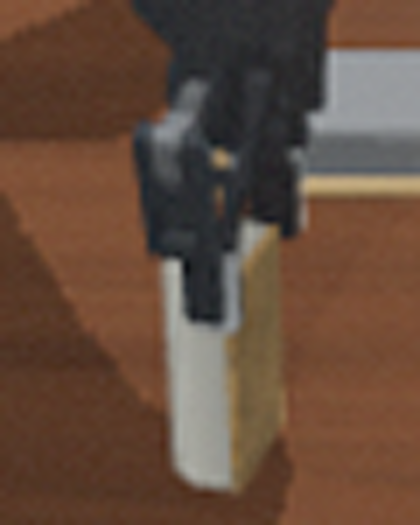

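The standing block is confirmed: the top-face width reads 48.2 mm at z = 0.096, and its cork edge is at tool x = -3.5 mm. The finger tips are about 166–168 mm ahead of the TCP. I'll centre the pads on the flat sides with a bite of about 14 mm and grip.

Emit:
{"op": "drive_tool", "data": {"series": [{"claw": 0.3,"travel": [0,0,0],"twist": 0},{"claw": 0.3,"travel": [0,0,0],"twist": 0},{"claw": 0.3,"travel": [0.4,0.05,0.3],"twist": 0},{"claw": 0.3,"travel": [0.75,0.05,0.6],"twist": 0},{"claw": 0.35,"travel": [0.75,0.05,0.6],"twist": 0},{"claw": 0.39,"travel": [0.75,0.05,0.6],"twist": 0},{"claw": 0.41,"travel": [0.75,0.05,0.6],"twist": 0},{"claw": 0.43,"travel": [0.75,0.05,0.6],"twist": 0},{"claw": 0.5,"travel": [0.75,0.05,0.6],"twist": 0},{"claw": 1,"travel": [0.75,0.05,0.6],"twist": 0},{"claw": 1,"travel": [0.75,0.05,0.6],"twist": 0}], "grip_force": 30}}

```text
time_s: 15.55
tool_pos: [0.6114, -0.114, 0.25]
tcp_rot: [-3.141, 0.0, -1.858]
contact_force: [-0.6, 1.4, 1.0]
finger_gap: 0.555
```

Emit:
{"op": "drive_tool", "data": {"series": [{"claw": 1,"travel": [0,0,-1],"twist": 0},{"claw": 1,"travel": [0,0,-2],"twist": 0},{"claw": 1,"travel": [0,0,-3],"twist": 0},{"claw": 1,"travel": [0,0,-3],"twist": 0}]}}

```text
time_s: 15.88
tool_pos: [0.6121, -0.114, 0.2827]
tcp_rot: [-3.136, 0.001, -1.857]
contact_force: [0.7, -0.6, -3.2]
finger_gap: 0.556
```

```bash
bash z.sh 16
```

```text
15.9833 [ 0.6113 -0.114   0.2805] [-3.140e+00  1.000e-03 -1.858e+00] [-0.79  0.5  -3.27] 0.5526
```

View pics/z16.png

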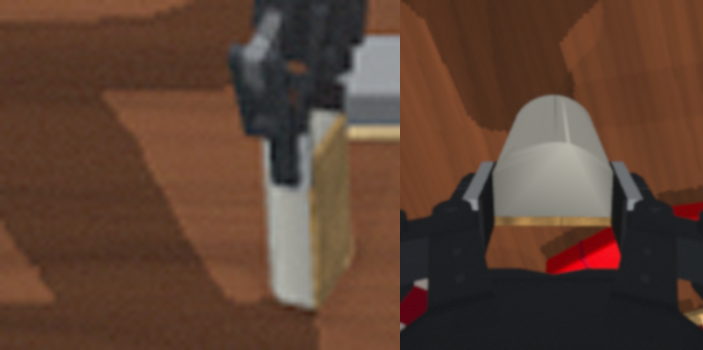

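It's held vertical and clear of the table. Next I'll carry it over the stack: lift, shift and turn.

Emit:
{"op": "drive_tool", "data": {"series": [{"claw": 1,"travel": [0,0,-2.5],"twist": 0},{"claw": 1,"travel": [-1,0.4,-5],"twist": 0},{"claw": 1,"travel": [-3,1.2,-5.5],"twist": -0.04},{"claw": 1,"travel": [-5.5,2.3,-5.5],"twist": -0.08},{"claw": 1,"travel": [-8,3.3,-5.5],"twist": -0.12},{"claw": 1,"travel": [-10.5,4.3,-5.5],"twist": -0.16},{"claw": 1,"travel": [-13,5.4,-5.5],"twist": -0.2},{"claw": 1,"travel": [-15.5,6.4,-5.5],"twist": -0.24},{"claw": 1,"travel": [-18,7.4,-5.5],"twist": -0.28},{"claw": 1,"travel": [-20.3,8.4,-5.5],"twist": -0.32},{"claw": 1,"travel": [-21.7,9.0,-5.5],"twist": -0.346},{"claw": 1,"travel": [-21.7,9.0,-5.5],"twist": -0.346}]}}

```text
time_s: 16.98
tool_pos: [0.586, 0.1222, 0.3342]
tcp_rot: [3.141, 0.0, -1.508]
contact_force: [-0.8, -0.7, -3.3]
finger_gap: 0.554
```

Emit:
{"op": "drive_tool", "data": {"series": [{"claw": 1,"travel": [0,0,0],"twist": 0},{"claw": 1,"travel": [0,0,0],"twist": 0},{"claw": 1,"travel": [0,0,0],"twist": 0}]}}

```text
time_s: 17.23
tool_pos: [0.5864, 0.1186, 0.3345]
tcp_rot: [3.141, -0.0, -1.513]
contact_force: [0.2, 0.0, -2.9]
finger_gap: 0.549
```

```bash
python3 snap.py 17 wrist scene top; python3 - <<'E'
import cv2,numpy as np
a=cv2.imread("pics/scene17.png")[125:255,290:430];a=cv2.resize(a,None,fx=3,fy=3)
b=cv2.imread("pics/wrist17.png")[90:400,170:470];b=cv2.resize(b,(377,390))
cv2.imwrite("pics/z17.png",np.hstack([a,b]))
E
```

```text
17.3833 [0.5865 0.1186 0.3348] [ 3.141 -0.    -1.513] [ 0.39 -0.78 -3.66] 0.5549
```

View pics/z17.png

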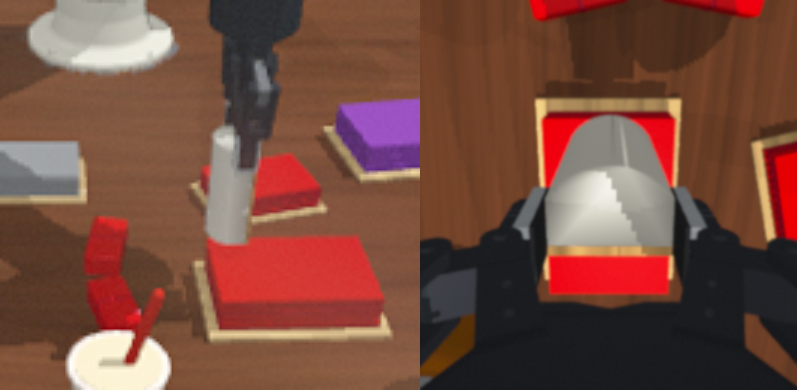

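View pics/top17.png

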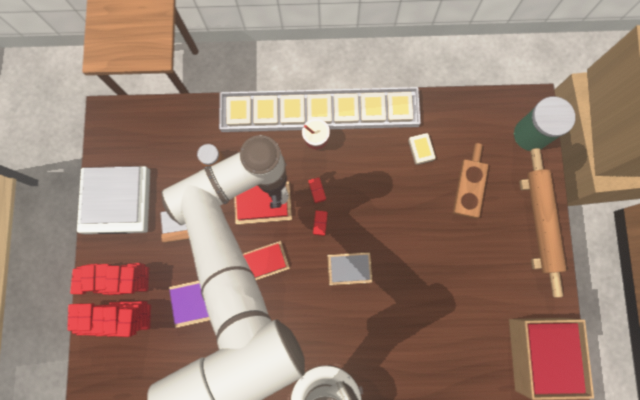

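```bash
python3 - <<'E'
from h import *
s=pickle.load(open("wrist17.pkl","rb"));t=s["tcp"]
for n,u in dict(botred=(321,323),topboardL=(263,168),topboardR=(377,168),redTL=(270,181),redTR=(372,181)).items():
    print(n,at(s,u,.04,t).round(3),at(s,u,.006,t).round(3))
im=s["pixels"][80:400,150:490,::-1]
cv2.imwrite("pics/f17.png",cv2.resize(im,None,fx=1.85,fy=1.85,interpolation=cv2.INTER_CUBIC))
E
```

```text
botred [0.578 0.253 0.04 ] [0.577 0.279 0.006]
topboardL [0.64  0.092 0.04 ] [0.647 0.098 0.006]
topboardR [0.537 0.087 0.04 ] [0.53  0.091 0.006]
redTL [0.634 0.104 0.04 ] [0.639 0.111 0.006]
redTR [0.54  0.099 0.04 ] [0.533 0.105 0.006]
```

View pics/f17.png

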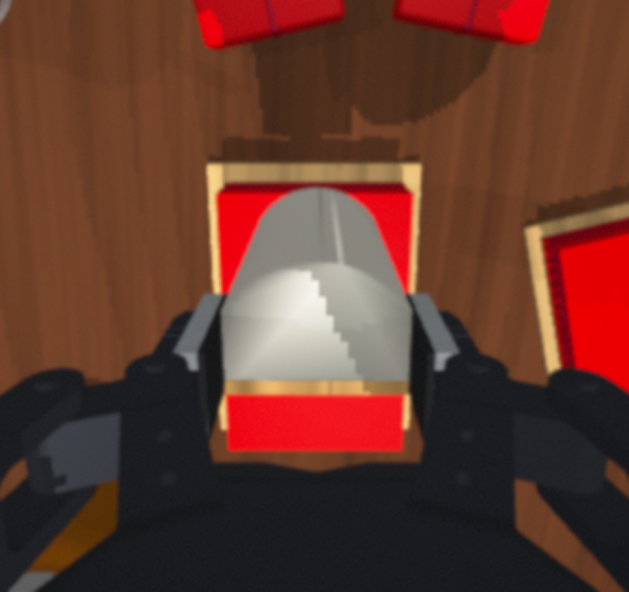

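The wrist picture puts the stack at y from 0.101 to 0.253 with its centre x near 0.585. That agrees with the top camera, and the block is aligned. I'll lower it until it just touches.

Emit:
{"op": "drive_tool", "data": {"series": [{"claw": 1,"travel": [0,0,1.5],"twist": 0},{"claw": 1,"travel": [0,0,2.8],"twist": 0},{"claw": 1,"travel": [0,0,3.6],"twist": 0},{"claw": 1,"travel": [0,0,4.0],"twist": 0},{"claw": 1,"travel": [0,0,4.3],"twist": 0},{"claw": 1,"travel": [0,0,4.5],"twist": 0},{"claw": 1,"travel": [0,0,4.6],"twist": 0},{"claw": 1,"travel": [0,0,4.6],"twist": 0}]}}

```text
time_s: 18.05
tool_pos: [0.5865, 0.1196, 0.29]
tcp_rot: [-3.141, -0.0, -1.511]
contact_force: [-1.6, -0.9, 1.7]
finger_gap: 0.552
```

It has made contact, with about 5 N of load change. I'll lower the grip to 20 N and lay it towards its cork side in small steps.

Emit:
{"op": "drive_tool", "data": {"series": [{"claw": 1,"travel": [0,0,0.1],"twist": 0},{"claw": 1,"travel": [-0.4,0,0.1],"twist": 0},{"claw": 1,"travel": [-0.8,0,0.1],"twist": 0},{"claw": 1,"travel": [-1.2,0,0.1],"twist": 0},{"claw": 1,"travel": [-1.6,0,0.1],"twist": 0},{"claw": 1,"travel": [-2.0,0,0.15],"twist": 0},{"claw": 1,"travel": [-2.4,0,0.2],"twist": 0},{"claw": 1,"travel": [-2.4,0,0.2],"twist": 0}], "grip_force": 20}}

```text
time_s: 18.72
tool_pos: [0.5853, 0.1433, 0.2891]
tcp_rot: [-3.14, -0.002, -1.511]
contact_force: [-2.6, -3.4, 6.8]
finger_gap: 0.552
```

```bash
cat > y.sh <<'E'
python3 snap.py $1 wrist scene; python3 - $1 <<'P'
import cv2,numpy as np,sys
t=sys.argv[1]
a=cv2.imread(f"pics/scene{t}.png")[155:245,330:430];a=cv2.resize(a,None,fx=4.2,fy=4.2,interpolation=cv2.INTER_CUBIC)
b=cv2.imread(f"pics/wrist{t}.png")[90:400,170:470];b=cv2.resize(b,(366,378))
cv2.imwrite(f"pics/z{t}.png",np.hstack([a,b]))
P
E
bash y.sh 18
```

```text
18.8167 [0.5853 0.1431 0.2892] [-3.140e+00 -1.000e-03 -1.511e+00] [-1.76 -2.77  6.69] 0.5541
```

View pics/z18.png

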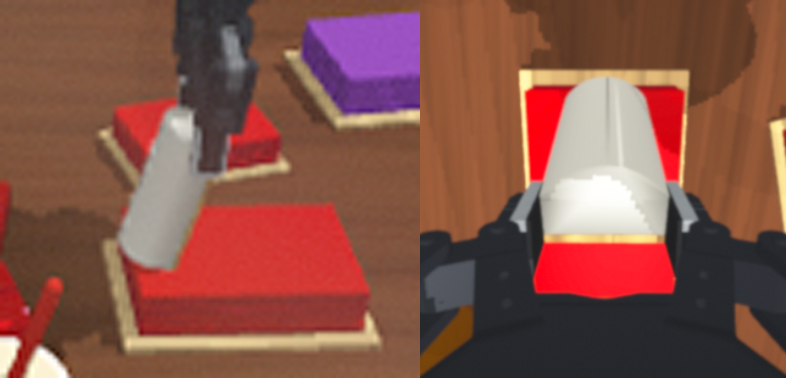

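The block is tilting nicely, about 17°, with a press of about 10 N. Continuing to 45°.

Emit:
{"op": "drive_tool", "data": {"series": [{"claw": 1,"travel": [-0.35,0,0.05],"twist": 0},{"claw": 1,"travel": [-0.7,0,0.13],"twist": 0},{"claw": 1,"travel": [-1.1,0,0.23],"twist": 0},{"claw": 1,"travel": [-1.46,0,0.34],"twist": 0},{"claw": 1,"travel": [-1.83,0,0.47],"twist": 0},{"claw": 1,"travel": [-2.2,0,0.61],"twist": 0},{"claw": 1,"travel": [-2.55,0,0.77],"twist": 0},{"claw": 1,"travel": [-2.9,0,0.95],"twist": 0},{"claw": 1,"travel": [-3.25,0,1.14],"twist": 0},{"claw": 1,"travel": [-3.58,0,1.35],"twist": 0},{"claw": 1,"travel": [-3.9,0,1.57],"twist": 0},{"claw": 1,"travel": [-4.22,0,1.8],"twist": 0}]}}

```text
time_s: 19.82
tool_pos: [0.583, 0.1863, 0.2715]
tcp_rot: [-3.138, 0.001, -1.511]
contact_force: [-3.1, 0.9, 6.4]
finger_gap: 0.556
```

```bash
bash y.sh 19
```

```text
19.9167 [0.583  0.1867 0.2712] [-3.138e+00  1.000e-03 -1.510e+00] [-3.85  1.51  7.95] 0.5545
```

View pics/z19.png

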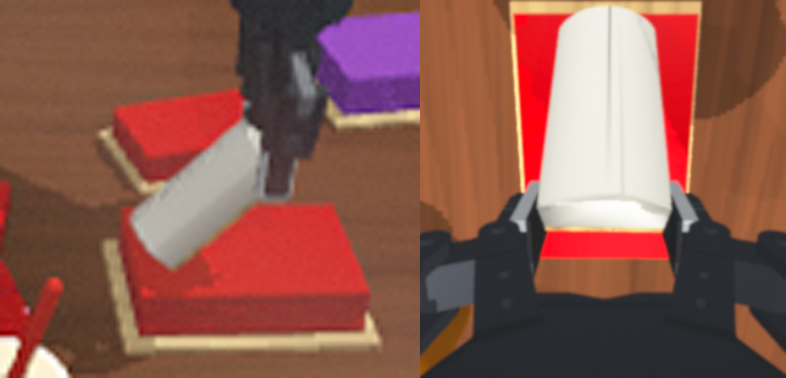

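It's at about 48°. Continuing to about 75°.

Emit:
{"op": "drive_tool", "data": {"series": [{"claw": 1,"travel": [-0.3,0,0.24],"twist": 0},{"claw": 1,"travel": [-0.59,0,0.5],"twist": 0},{"claw": 1,"travel": [-0.87,0,0.77],"twist": 0},{"claw": 1,"travel": [-1.14,0,1.05],"twist": 0},{"claw": 1,"travel": [-1.4,0,1.35],"twist": 0},{"claw": 1,"travel": [-1.64,0,1.66],"twist": 0},{"claw": 1,"travel": [-1.87,0,1.97],"twist": 0},{"claw": 1,"travel": [-2.08,0,2.29],"twist": 0},{"claw": 1,"travel": [-2.28,0,2.62],"twist": 0},{"claw": 1,"travel": [-2.47,0,2.96],"twist": 0},{"claw": 1,"travel": [-2.64,0,3.3],"twist": 0},{"claw": 1,"travel": [-2.79,0,3.65],"twist": 0}]}}

```text
time_s: 20.92
tool_pos: [0.5819, 0.2157, 0.2352]
tcp_rot: [-3.134, 0.004, -1.51]
contact_force: [-2.3, 5.8, 6.4]
finger_gap: 0.551
```

```bash
bash y.sh 20
```

```text
21.0167 [0.5819 0.2159 0.2348] [-3.135  0.004 -1.51 ] [-1.97  6.18  5.43] 0.5549
```

View pics/z20.png

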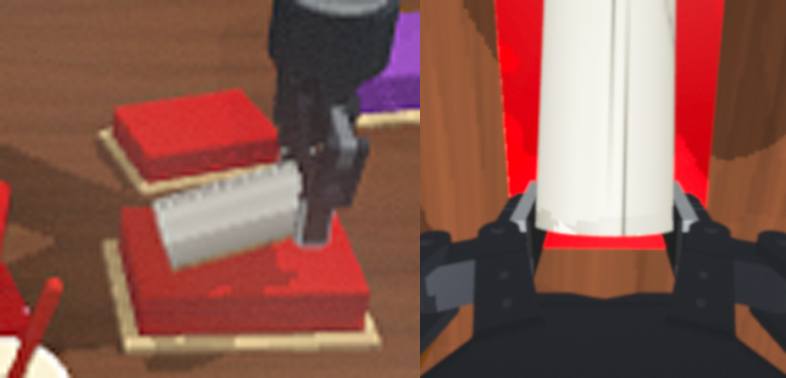

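About 15° remain. Finishing slowly to flat.

Emit:
{"op": "drive_tool", "data": {"series": [{"claw": 1,"travel": [-0.13,0,0.35],"twist": 0},{"claw": 1,"travel": [-0.26,0,0.7],"twist": 0},{"claw": 1,"travel": [-0.36,0,1.05],"twist": 0},{"claw": 1,"travel": [-0.46,0,1.4],"twist": 0},{"claw": 1,"travel": [-0.52,0,1.7],"twist": 0},{"claw": 1,"travel": [-0.57,0,1.95],"twist": 0},{"claw": 1,"travel": [-0.58,0,2.1],"twist": 0},{"claw": 1,"travel": [-0.58,0,2.1],"twist": 0}]}}

```text
time_s: 21.68
tool_pos: [0.5819, 0.2214, 0.2135]
tcp_rot: [-3.134, 0.004, -1.51]
contact_force: [0.1, 4.9, 2.7]
finger_gap: 0.555
```

```bash
bash y.sh 21
```

```text
21.7833 [0.5819 0.221  0.2134] [-3.135e+00  3.000e-03 -1.510e+00] [0.56 5.21 4.1 ] 0.5583
```

View pics/z21.png

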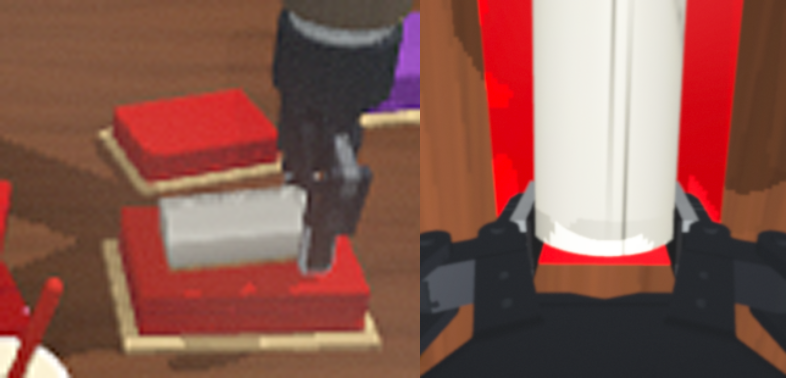

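It looks nearly flat. A last millimetre, then ease open and look.

Emit:
{"op": "drive_tool", "data": {"series": [{"claw": 1,"travel": [0,0,0.1],"twist": 0},{"claw": 1,"travel": [0,0,0.1],"twist": 0},{"claw": 0.45,"travel": [0,0,0.1],"twist": 0},{"claw": 0.44,"travel": [0,0,0.1],"twist": 0},{"claw": 0.43,"travel": [0,0,0.1],"twist": 0},{"claw": 0.42,"travel": [0,0,0.1],"twist": 0},{"claw": 0.4,"travel": [0,0,0.1],"twist": 0},{"claw": 0.35,"travel": [0,0,0.1],"twist": 0},{"claw": 0.25,"travel": [0,0,0.0],"twist": 0},{"claw": 0.2,"travel": [0,0,0],"twist": 0},{"claw": 0.2,"travel": [0,0,0],"twist": 0}]}}

```text
time_s: 22.7
tool_pos: [0.58, 0.2187, 0.2105]
tcp_rot: [3.139, -0.001, -1.512]
contact_force: [0.1, 0.5, 0.5]
finger_gap: 0.799
```

Emit:
{"op": "drive_tool", "data": {"series": [{"claw": 0.2,"travel": [0,0,-1],"twist": 0},{"claw": 0.2,"travel": [0,0,-3],"twist": 0},{"claw": 0.2,"travel": [0,0,-6],"twist": 0},{"claw": 0.2,"travel": [0,0,-10],"twist": 0},{"claw": 0.2,"travel": [0,0,-13],"twist": 0},{"claw": 0.2,"travel": [0,0,-13],"twist": 0},{"claw": 0.2,"travel": [0,0,-13],"twist": 0}]}}

```text
time_s: 23.28
tool_pos: [0.5805, 0.2193, 0.3445]
tcp_rot: [-3.137, 0.003, -1.512]
contact_force: [0.4, 0.7, -0.3]
finger_gap: 0.802
```

```bash
bash y.sh 22
```

```text
23.3833 [0.58  0.219 0.341] [ 3.14  -0.    -1.512] [-0.77 -0.45 -1.05] 0.8019
```

View pics/z22.png

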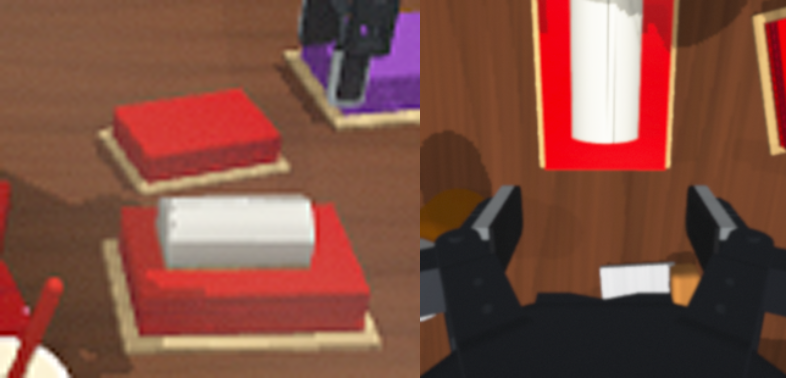

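View pics/wrist22.png

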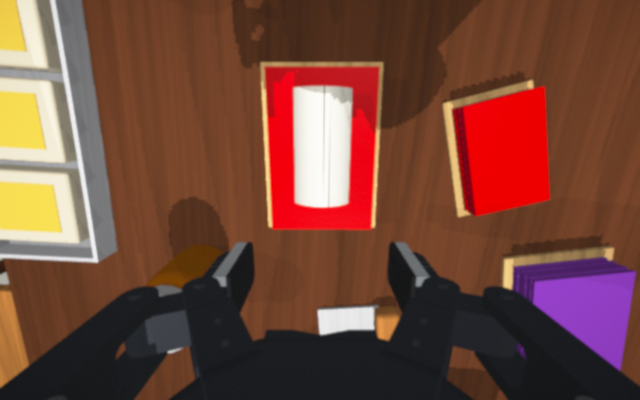

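The block lies cork down and centred on the stack. I'll check the offsets numerically and compare the bystanders' pixels before and after.

```bash
python3 - <<'E'
from h import *
s=pickle.load(open("wrist22.pkl","rb"));t=s["tcp"]
h=cv2.cvtColor(s["pixels"],cv2.COLOR_RGB2HSV)
m=cv2.inRange(h,(0,0,120),(180,60,255));q=np.zeros_like(m);q[70:225,280:365]=m[70:225,280:365]
c=max(cv2.findContours(q,0,1)[0],key=cv2.contourArea)[:,0]
P=np.array([at(s,p,.066,t)[:2] for p in c],np.float32);r=cv2.minAreaRect(P);print("weight",r)
red=(cv2.inRange(h,(0,150,60),(8,255,255))|cv2.inRange(h,(172,150,60),(180,255,255)));q[:]=0;q[60:240,255:390]=red[60:240,255:390]
c=max(cv2.findContours(q,0,1)[0],key=cv2.contourArea)[:,0]
c=c[c[:,1]>100] if 0 else c
P=np.array([at(s,p,.04,t)[:2] for p in c],np.float32);print("stack",cv2.minAreaRect(P))
a=cv2.imread("pics/scene0.png");b=cv2.imread("pics/scene22.png")
cv2.imwrite("pics/d22.png",np.vstack([a[180:290,60:500],b[180:290,60:500]]))
E
```

```text
weight ((0.5835468173027039, 0.17316871881484985), (0.04645005986094475, 0.099241703748703), 2.6428492069244385)
stack ((0.5835298895835876, 0.1797468066215515), (0.10110276937484741, 0.15059778094291687), 3.4140517711639404)
```

View pics/d22.png

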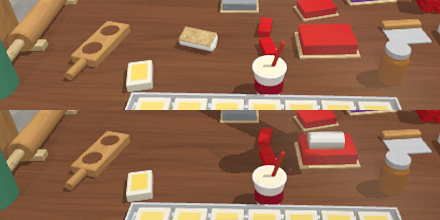

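```bash
python3 -c "
from bench import robot
print(robot.sign_off())"
```

```text
the job is handed in; nothing more can be done
None
```

The paper weight is lying cork side down near the middle of the large red stack, and I handed the job in at about 23.4 s of the 61 s allowed. The hand-in gives no verdict.

**What I did**
- I gripped the rocking weight by its flat sides and held it still.
- The tool cannot tilt, so I stood the weight up by letting it pivot in a light grip along an arc, with its far end on the table. It then stood released for about 0.7 s.
- I took it again by the top, carried it upright over the stack, and rolled it down onto its cork face. Then I let go and backed off.

**What went differently:** my first tries at pivoting did not work. The grip held too firmly at 20 N, and easing it let the weight settle back onto the table from about 1 cm. Any contact force from that was far too small to show in the readings.

**Last checks (from the pictures)**

| Check | Measured | Limit |
|---|---|---|
| Weight's middle from stack's middle | about 7 mm | 20 mm |
| Length against stack's long side | about 0.8° (0.013 rad) | 0.17 rad |

- The weight looks flat in the scene picture; I did not measure its tilt or height separately.
- The gripper is open and about 13 cm above where it let go.
- The packets, cup, mould, jar, scraper and cake look unmoved in the before and after pictures; I compared those by eye.
- None of these checks failed or disagreed.

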